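# Centre-punch a bracket blank through the bush of a drilling jig

## Task

Mark the drill spot on the bracket blank in the jig: take the brass spring-loaded centre punch out of the tool block, set its tip down through the brass bush of the jig onto the blank, and press straight down until you feel its hidden spring snap, easing off as soon as it does so that it is never driven on hard. Fire it nowhere else. Then stand the punch back in the hole it came from, fully home and let go, and leave the other tools and things where they are.

Things in the scene. Friction and masses are not known exactly. Their poses are not given: they have to be found in the camera images.
- punch_mid (a point): Brass spring-loaded centre punch, 134 mm long, 130 g, hanging upright by its steel collar in one hole of the tool block, tip down. This point: on its axis half-way up, 67 mm above the tip; z up. From here up: collar (24 mm diameter, resting on the block) -1 to +4 mm; barrel to grip (14 mm) +4 to +57, the collar's ledge can take the push; dark cap (16 mm) to +67. Down: sleeve (13 mm) to -33.
- punch_tip (a point): The point of the punch's steel nib, on the axis, 67 mm below punch_mid while the spring is relaxed. The nib (5 mm diameter, 34 mm long, pointed over its last 6 mm) slides up into the sleeve against the hidden spring and comes out again by itself when the punch is lifted.
- punch: The same punch; origin at the relaxed tip, z up. As the nib goes in, the push grows steadily from about 5 N to 10 to 13 N at nearly 6 mm of stroke; then the hidden spring trips and the push falls by a quarter or more within 1.5 mm (the snap: nib in by over 6 mm). Hard stop at 8.4 mm. It must not press on the jig or blank with more than 18 N: a snap stays below, driving against the stop does not.
- block: Beech tool block, fixed to the bench, 56 x 156 x 76 mm high; origin at the centre of its underside. Three round holes, 16 mm in diameter, 70 mm deep, in a row along its y axis at -50, 0 and +50 mm, hold the punch and two other tools in any order (up to 68 mm above the block). Grip across the row (fingers closing along the block's x axis), where there is room.
- jig: Drilling jig, fixed to the bench: dark steel base 150 x 110 x 12 mm, blue bush plate 100 x 90 x 8 mm, its top 36 mm above the bench, and between them the clamped aluminium bracket blank (136 x 50 mm). Origin: centre of its underside, on the bush's axis. The blank's face lies 14 to 24 mm below the bush's mouth: the thickness differs from blank to blank and is not measured.
- bush (a point): Mouth of the brass guide bush, at its centre, 40 mm above the bench: a ring 17 mm across standing 4 mm proud in the middle of the blue plate, with a bore of 8 mm that runs 12 mm straight down and then opens above the blank. A tip that stops less than 10 mm below the mouth stands on the ring's rim, not on the blank.
- scriber: Bystander in the tool block: aluminium scriber with a black collar. Leave it.
- driver: Bystander in the tool block: small driver with a red handle and a dark collar. Leave it.
- weight_big: Bystander: brass weight with a knob, 40 mm diameter, 50 mm high.
- weight_small: Bystander: brass weight with a knob, 30 mm diameter, 44 mm high.
- spare_blank: Bystander: spare aluminium bracket blank, 120 x 50 x 6 mm, flat on the bench.
- screwdriver: Bystander: screwdriver lying on the bench.
- inertia_ring: Bystander: steel ring, 90 mm outer diameter, 14 mm high, flat on the bench.
Things that resemble listed ones, but are neither listed nor needed, are in the scene too. Of the things like the jig, leave any that is orange; of the rest the larger one is meant.

How it is judged:
By the outcome, as a careful person would: the job done as asked, in the order asked, and still so for the second after the job is handed in, with the robot touching nothing.
It also fails if it takes over 70 s, if anything falls off the work surface, if the arm or the gripper's body presses on something with over 40 N, if the wrist force passes 120 N, or if a joint passes its speed limit or range.

## Robot

A 7-joint arm with a two-finger parallel gripper is mounted at the origin on the work surface. World frame = base frame: x ahead of the robot, y to its left, z up, the work surface at z = 0. Lengths are in m, angles in rad, forces in N, time in s.
With the tool pointing down it reaches from about 0.425 to 0.925 m from the base axis. Payload 6.8 kg.
Tool frame: the origin (TCP) lies on the centre line of the jaws, within the pads' length; the fingertips stand 14 mm ahead of it and the grasp point (between the pads) lies 5 mm behind it (bot.finger_overhang is the distance from the TCP to the fingertips, in m); z points along the fingers, y is the line along which they close (so a half turn about z gives the same grasp; the last joint's range is limited). The gripper opens to 85 mm and grips with 20 to 120 N. Pads are 22 mm wide; open, the fingers measure 114 mm over their backs; the gripper's body (76 mm by 85 mm) begins 54 mm behind the grasp point. The pads swing forward as they close: fully open they stand 13 mm farther back than shut.
Start: joints at [-1.411, 0.477, 0.022, 1.555, -0.011, 1.109, -0.083], TCP at [0.179, 0.651, 0.245] pointing down, gripper open.
Joint ranges: [-2.96, 2.96], [-0.34, 2.1], [-1.41, 1.46], [0.24, 2.44], [-1.37, 4.51], [0.17, 1.92], [-2.96, 2.96]. Speed limits (rad/s): [2.39, 2.39, 3.14, 3.14, 3.14, 3.14, 3.14].

## Interface

Orientations are given as a unit quaternion [w, x, y, z].
In Python, from station import bot gives the robot as it stands.
- The arm moves only by the shell command python3 -m inch 'ROWS' [OPENING] [FORCE]. ROWS is JSON, a list of rows, each a list of 4 numbers: the shift along the tool's x, y, z in m, then the turn about the tool's z in degrees. A call has 1 to 12 rows; each row shifts and turns the commanded pose from where the row before left it, along the tool's axes as they then stand; what a row does not reach is not made up. A row lasts 1/10 s, in which the tool goes at most 50 mm and 8.59 degrees, less where a joint would pass 70% of its speed; a pose out of reach is approached as far as the arm can. A call is refused whole if a number of a shift passes 0.05 or a number of a turn 8.59, either way. A call with a gripper value outside its range is refused whole. OPENING is the finger opening in m, from 0 to 0.0854, set as the call begins (- or left out, the last holds). The fingers move at their own pace and stop on an object; FORCE is the grip in N (left out, the last holds). Time passes only in rows, so rows that do not move let the fingers close. It gives the time, the measured TCP pose, the force, the opening and the grip force at its end, in the units of the state.
- bot.get_obs(): the state, without advancing time (a new reading comes with each control period).
- bot.read_camera(name): name is "side" or "top" or "wrist"; returns a dict with "color" (384x512x3 uint8, red, green, blue), "mtx" (3x3 intrinsics, pixels), "world_from_camera" (4x4, takes a point from camera to world coordinates); the wrist camera has in their place "hand_eye" (4x4, takes a point from camera to tool coordinates, whose origin is the TCP and whose axes are the flange's). Camera axes: x right, y up, looking along -z (the intrinsics and any distortion apply to the point x, -y, -z); pixel columns grow to the right and rows downward; lengths in m; the calibration is good to about 2 mm. A picture is of the moment at which its call begins: read the wrist's pose just before it. There is no depth.
- bot.hand_in(): hands the job in; it is judged then, once.
The state is a dict: "t": time; "q": joint angles; "joint_vel": joint speeds; "joint_torque": joint torques, N m; "eef_pos": TCP position; "tool_rot": TCP orientation; "contact_force": force on the tool from outside, world axes, zero at the start; "torque": the same for the moment, N m; "gripper_width": opening from 0.0 (shut) to 1.0 (fully open); "grasp_force": force on a finger pad.
Only numpy, scipy, OpenCV 4.12 (cv2) and the standard library are available. Lean on these libraries where they do the work, as an engineer would, in place of code of your own. Each camera call takes 0.05 s, during which the arm holds its last target. There are 200 camera calls.

## Working session

There is one attempt and no reset: what is moved stays moved. The work goes in short steps, Python scripts to look and compute and a shell command to move; the robot and the scene stay as the last step left them, time stands still between calls to the robot, and variables do not carry over. Pictures are saved under pics/ and viewed, at most 10 in all, crops included, and the job is handed in when it is done.

```bash
mkdir -p pics; ls
cat > h.py <<'E'
import numpy as np,cv2
from station import bot
def snap(name,fn):
    o=bot.get_obs(); c=bot.read_camera(name)
    cv2.imwrite('pics/'+fn+'.png',c['color'][:,:,::-1])
    np.savez('pics/'+fn+'.npz',mtx=c['mtx'],T=c.get('world_from_camera',c.get('hand_eye')),pos=o['eef_pos'],rot=o['tool_rot'],**{k:v for k,v in c.items() if k not in('color','mtx','world_from_camera','hand_eye')})
    return c,o
E
python3 - <<'E'
from h import *
for n in('side','top','wrist'):
    c,o=snap(n,n+'0'); print(n,[k for k in c],c['mtx'].tolist()); T=c.get('world_from_camera',c.get('hand_eye'));print(np.round(T,3).tolist())
print(o)
a=[cv2.imread(f'pics/{n}0.png') for n in('side','top')]
E
```

```text
pics
side ['color', 'mtx', 'world_from_camera'] [[402.01309085662155, 0.0, 262.02691990890764], [0.0, 402.01309085662155, 194.39266862648975], [0.0, 0.0, 1.0]]
[[-0.998, 0.039, -0.042, 0.498], [-0.056, -0.511, 0.858, 0.812], [0.012, 0.859, 0.512, 0.539], [0.0, 0.0, 0.0, 1.0]]
top ['color', 'mtx', 'world_from_camera'] [[350.63549574313987, 0.0, 256.87572285382174], [0.0, 350.63549574313987, 187.72032565757812], [0.0, 0.0, 1.0]]
[[0.009, 0.997, -0.073, 0.465], [-1.0, 0.007, -0.03, 0.006], [-0.03, 0.073, 0.997, 1.015], [0.0, 0.0, 0.0, 1.0]]
wrist ['color', 'mtx', 'hand_eye'] [[338.0920232410477, 0.0, 253.0842050244648], [0.0, 338.0920232410477, 191.08901081381543], [0.0, 0.0, 1.0]]
[[0.001, 0.954, 0.301, 0.077], [1.0, -0.0, -0.0, 0.001], [-0.0, 0.301, -0.954, -0.127], [0.0, 0.0, 0.0, 1.0]]
{'t': 0.1, 'q': array([-1.41110539,  0.47769846,  0.0223382 ,  1.55633229, -0.01149353,
        1.10931293, -0.08308603]), 'joint_vel': array([ 1.15861738e-03, -1.95876020e-05,  9.54602194e-04, -1.52009172e-03,
        7.56510434e-04,  1.23733968e-03, -5.17126077e-04]), 'joint_torque': array([ 4.18779222e-03, -5.97757530e+01,  1.61348261e+00, -2.81954545e+01,
        1.27941824e-02,  5.09918842e-03, -7.70285851e-06]), 'eef_pos': array([0.17848015, 0.65045259, 0.24444414]), 'tool_rot': array([-4.81097391e-05,  1.33475367e-01,  9.91051799e-01, -8.10016493e-04]), 'contact_force': array([-0.68274347,  0.65677677, -0.35737055]), 'torque': array([-0.06084415,  0.00057107, -0.00023509]), 'grasp_force': 0.0, 'gripper_width': 0.9999998912269585}
```

View pics/top0.png

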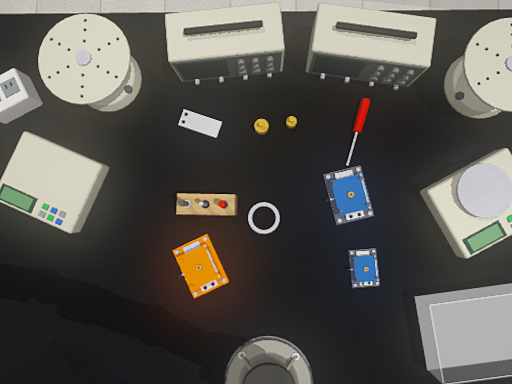

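View pics/side0.png

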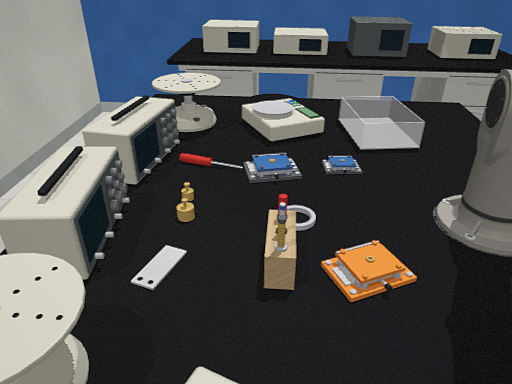

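The blue plates are candidates for the jig: the large one is at top (351,194), the small one at (365,267). The orange one at (199,267) is a decoy. In the block, the tools are at top (184,203), (205,203) and red (223,204). I'll check these in a close crop.

```bash
cat >> h.py <<'E'
def ray(fn,px):
    d=np.load('pics/'+fn+'.npz');T=d['T']
    if fn.startswith('wrist'):
        from scipy.spatial.transform import Rotation as R
        W=np.eye(4);W[:3,:3]=R.from_quat(d['rot'],scalar_first=True).as_matrix();W[:3,3]=d['pos'];T=W@T
    v=np.linalg.inv(d['mtx'])@[px[0],px[1],1];v=T[:3,:3]@[v[0],-v[1],-v[2]]
    return T[:3,3],v
def at(fn,px,z):
    c,v=ray(fn,px);return (c+v*(z-c[2])/v[2]).round(4)
def proj(fn,P):
    d=np.load('pics/'+fn+'.npz');T=d['T']
    if fn.startswith('wrist'):
        from scipy.spatial.transform import Rotation as R
        W=np.eye(4);W[:3,:3]=R.from_quat(d['rot'],scalar_first=True).as_matrix();W[:3,3]=d['pos'];T=W@T
    p=(np.linalg.inv(T)@[*P,1])[:3];u=d['mtx']@[p[0],-p[1],-p[2]];return (u[:2]/u[2]).round(1)
E
python3 - <<'E'
from h import *
a=cv2.imread('pics/top0.png')[180:230,165:245];b=cv2.imread('pics/side0.png')[180:300,250:310]; c=cv2.imread('pics/top0.png')[155:235,310:390]
f=lambda i,s:cv2.resize(i,None,fx=s,fy=s,interpolation=cv2.INTER_CUBIC)
o=np.zeros((600,760,3),np.uint8);x=f(a,5.6);o[:280,:448]=x;y=f(b,5);o[:600,450:750]=y;z=f(c,4);o[280:600,:320]=z
cv2.imwrite('pics/crop1.png',o)
for p in[(177,194),(236,194),(236,215),(177,215)]:print(at('top0',p,.076))
print(at('top0',(351,194),.04))
E
```

```text
[0.515  0.2499 0.076 ]
[0.5161 0.0901 0.076 ]
[0.4598 0.0894 0.076 ]
[0.4584 0.2484 0.076 ]
[ 0.5204 -0.2253  0.04  ]
```

View pics/crop1.png

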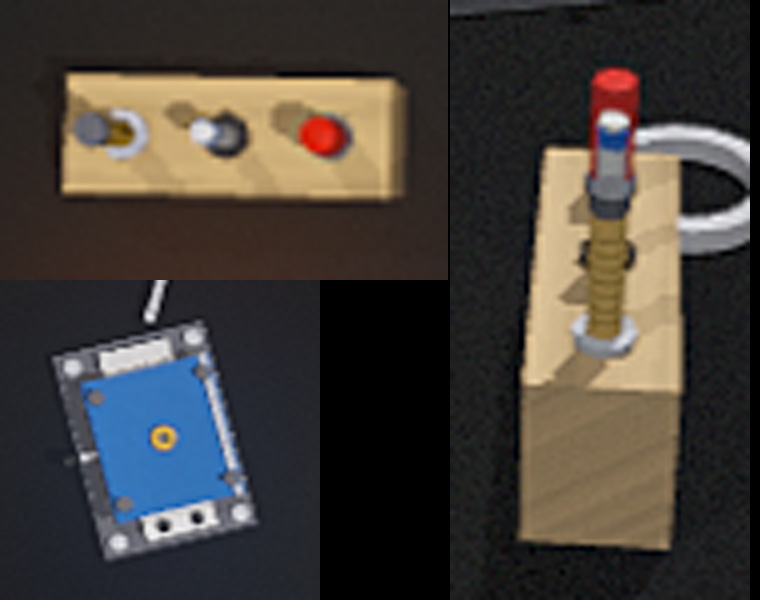

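The punch is the brass tool with the steel collar in the +y end hole, collar at top (187.1,203.9). The large blue jig's bush is at (350.75,194.25).

```bash
python3 - <<'E'
from h import *
c=lambda x,y:(165+x/5.6,180+y/5.6)
print(at('top0',c(124,134),.081),at('top0',(350.75,194.25),.04))
A=[at('top0',c(*p),.076) for p in[(68,73),(392,79),(390,198),(64,193)]];print(A)
for i,j in((0,1),(3,2)):d=A[i]-A[j];print(np.degrees(np.arctan2(-d[0],d[1])))
E
python3 -m inch '[[0,0,0,8.3],[0,0,0,8.3],[0,0,0,8.3],[0,0,0,8.3],[0,0,0,8.3],[0,0,0,8.3],[0,0,0,8.3],[0,0,0,8.3],[0,0,0,8.3]]' 0.05
```

```text
[0.4883 0.2205 0.081 ] [ 0.5197 -0.2246  0.04  ]
[array([0.5176, 0.2496, 0.076 ]), array([0.5158, 0.0928, 0.076 ]), array([0.4589, 0.093 , 0.076 ]), array([0.4598, 0.25  , 0.076 ])]
-0.6577032728549358
-0.3284435460350643
t: 1.05
eef_pos: [0.1785, 0.6507, 0.2449]
tool_rot: [0.0, 0.709, 0.705, -0.0]
contact_force: [-0.1, -0.0, 0.4]
gripper_width: 0.586
grasp_force: 0.0
```

```bash
python3 -m inch '[[-0.036,0.026,0,0],[-0.036,0.026,0,0],[-0.036,0.026,0,0],[-0.036,0.026,0,0],[-0.036,0.026,0,0],[-0.036,0.026,0,0],[-0.036,0.026,0,0],[-0.036,0.026,0,0],[-0.036,0.026,0,0],[-0.036,0.026,0,0],[-0.036,0.026,0,0],[-0.034,0.024,0,0]]' && python3 -m inch '[[0,0,0,0],[0,0,0,0]]'
python3 - <<'E'
from h import *
c,o=snap('wrist','wrist1')
im=cv2.imread('pics/wrist1.png');cv2.imwrite('pics/w1.png',cv2.resize(im,(800,600),interpolation=cv2.INTER_CUBIC))
print(o['eef_pos'],proj('wrist1',(.4883,.2205,.081)))
E
```

```text
t: 2.25
eef_pos: [0.4891, 0.2188, 0.2453]
tool_rot: [-0.0, 0.708, 0.707, 0.0]
contact_force: [0.7, 0.2, 1.1]
gripper_width: 0.59
grasp_force: 0.0
t: 2.45
eef_pos: [0.4885, 0.2199, 0.2452]
tool_rot: [-0.0, 0.708, 0.706, -0.0]
contact_force: [0.3, 1.1, -0.8]
gripper_width: 0.587
grasp_force: 0.0
[0.48848755 0.21986418 0.24515127] [252.6 175.6]
```

View pics/w1.png

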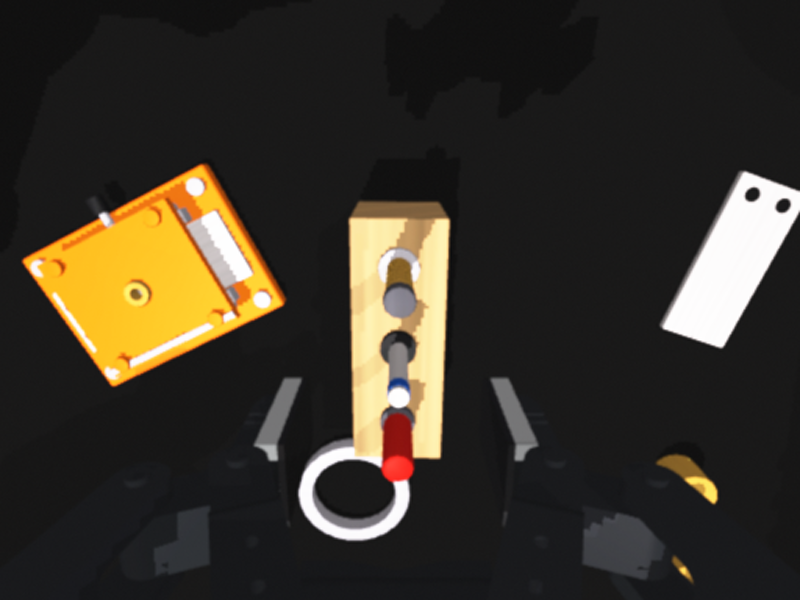

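The punch is in the +y hole: collar at (399,268) and cap at (400,300) in the enlarged view, upright. No other tool is close across the grip.

Run:
```python
from h import *
s=.64
print(at('wrist1',(399*s,268*s),.080),at('wrist1',(400*s,302*s),.144),at('wrist1',(398*s,345*s),.078))
for z,p in((.076,[(350,218),(449,219),(441,458),(355,455)]),):
    print([at('wrist1',(a*s,b*s),z) for a,b in p])
```

```text
[0.4908 0.224  0.08  ] [0.4909 0.2244 0.144 ] [0.4902 0.1759 0.078 ]
[array([0.4634, 0.2519, 0.076 ]), array([0.5189, 0.2512, 0.076 ]), array([0.518 , 0.0957, 0.076 ]), array([0.4622, 0.0981, 0.076 ])]
```

```bash
python3 -m inch '[[0.003,0.0015,0,0],[0,0,0.03,0],[0,0,0.03,0],[0,0,0.03,0],[0,0,0.03,0],[0,0,0.017,0],[0,0,0.01,0],[0,0,0,0],[0,0,0,0]]'; python3 -m inch '[[0,0,0,0],[0,0,0,0],[0,0,0,0],[0,0,0,0],[0,0,0,0],[0,0,0,0],[0,0,0,0],[0,0,0,0]]' 0.005 70
```

```text
t: 3.4
eef_pos: [0.49, 0.2245, 0.0989]
tool_rot: [0.0, 0.707, 0.707, 0.0]
contact_force: [-0.9, 0.5, 0.5]
gripper_width: 0.581
grasp_force: 0.0
t: 4.2
eef_pos: [0.4902, 0.2241, 0.0993]
tool_rot: [-0.0, 0.707, 0.707, 0.001]
contact_force: [-1.9, 0.2, 5.8]
gripper_width: 0.139
grasp_force: 68.1
```

```bash
python3 -m inch '[[0,0,-0.005,0],[0,0,-0.01,0],[0,0,-0.02,0],[0,0,-0.03,0],[0,0,-0.03,0],[0,0,-0.03,0],[0,0,-0.03,0],[0,0,-0.015,0],[0,0,0,0],[0,0,0,0]]'
python3 - <<'E'
from h import *
c,o=snap('wrist','wrist2');print(o['eef_pos'],o['contact_force']);snap('side','side2')
w=cv2.imread('pics/wrist2.png');s=cv2.imread('pics/side2.png')
print(proj('side2',(.490,.224,.17)),proj('wrist2',(.490,.224,.17)))
p=proj('side2',(.490,.224,.2)).astype(int)
a=cv2.resize(s[max(p[1]-75,0):p[1]+75,p[0]-50:p[0]+50],(400,600),interpolation=cv2.INTER_CUBIC)
b=cv2.resize(w[200:350,206:306],(400,600),interpolation=cv2.INTER_CUBIC)
print(p);cv2.imwrite('pics/c2.png',np.hstack([a,b]))
E
```

```text
t: 5.2
eef_pos: [0.4894, 0.2236, 0.2681]
tool_rot: [-0.0, 0.707, 0.707, -0.0]
contact_force: [-0.7, -0.3, -2.2]
gripper_width: 0.14
grasp_force: 68.3
[0.48936366 0.2235565  0.26812435] [-0.69873916 -0.26901842 -2.2117337 ]
[283.  204.5] [253.4 200.1]
[283 189]
```

View pics/c2.png

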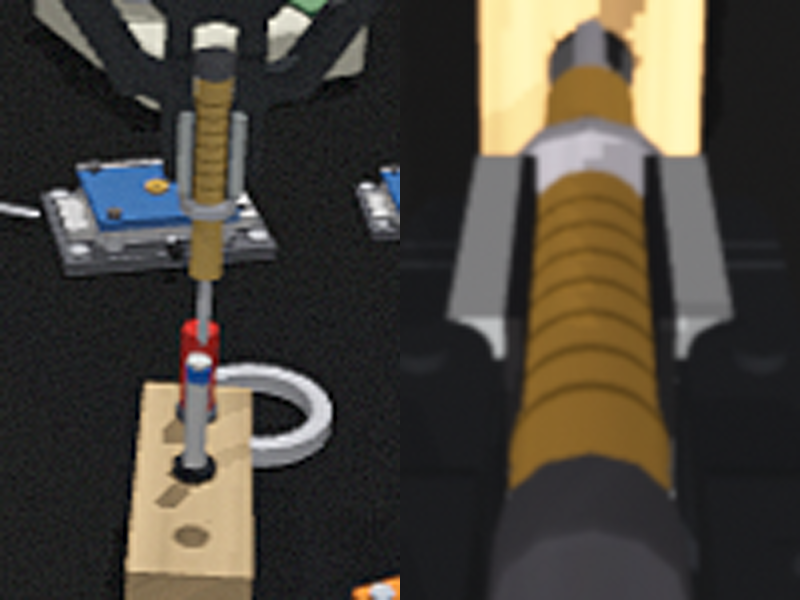

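```bash
python3 -m inch '[[-0.037,0.0026,0,0],[-0.037,0.0026,0,0],[-0.037,0.0026,0,0],[-0.037,0.0026,0,0],[-0.037,0.0026,0,0],[-0.037,0.0026,0,0],[-0.037,0.0026,0,0],[-0.037,0.0026,0,0],[-0.037,0.0026,0,0],[-0.037,0.0026,0,0],[-0.037,0.0026,0,0],[-0.038,0.0026,0,0]]';python3 -m inch '[[0,0,0,0],[0,0,0.03,0],[0,0,0.03,0],[0,0,0.03,0],[0,0,0.03,0],[0,0,0,0],[0,0,0,0],[0,0,0,0]]'
python3 - <<'E'
from h import *
c,o=snap('wrist','wrist3');print(o['eef_pos'],o['contact_force']);snap('side','side3')
w=cv2.imread('pics/wrist3.png');s=cv2.imread('pics/side3.png')
x,y,z=o['eef_pos']
p=proj('side3',(x,y,.05));q=proj('wrist3',(x,y,.04));print(p,q,proj('wrist3',(x,y,z-.0893)),proj('side3',(x,y,z-.0893)))
def crop(i,p):
    p=p.astype(int);return cv2.resize(i[p[1]-37:p[1]+38,p[0]-25:p[0]+25],(400,600),interpolation=cv2.INTER_CUBIC),(p-[25,37]).tolist()
a,ao=crop(s,p);b,bo=crop(w,q);print(ao,bo);cv2.imwrite('pics/c3.png',np.hstack([a,b]))
E
```

```text
t: 6.5
eef_pos: [0.52, -0.2224, 0.267]
tool_rot: [-0.001, 0.707, 0.707, -0.001]
contact_force: [0.3, 0.2, -1.6]
gripper_width: 0.144
grasp_force: 68.3
t: 7.3
eef_pos: [0.5215, -0.2217, 0.1496]
tool_rot: [0.001, 0.707, 0.707, 0.0]
contact_force: [0.6, 0.3, -1.4]
gripper_width: 0.142
grasp_force: 68.4
[ 0.52145965 -0.22166993  0.14960801] [ 0.64635709  0.29385431 -1.4453025 ]
[272.  156.1] [252.3 195.5] [252.2 204.9] [272.1 152.8]
[247, 119] [227, 158]
```

View pics/c3.png

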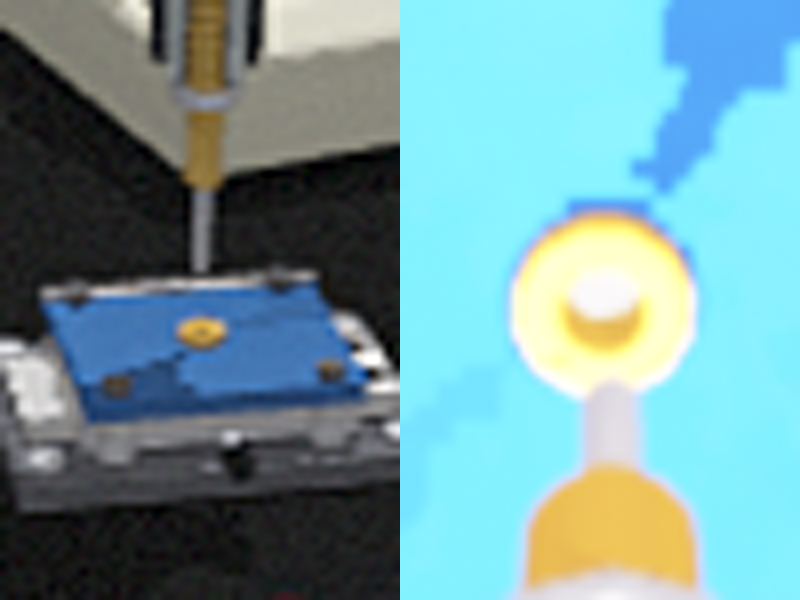

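Wrist crop: ring centre (603,303), tip about (612,385), so the tip is within a millimetre of the bush axis. The side crop agrees. I'll make a small correction and go down.

```bash
python3 -m inch '[[0.0004,-0.0005,0.005,0],[0,0,0.01,0],[0,0,0.004,0],[0,0,0.002,0],[0,0,0.001,0],[0,0,0.001,0],[0,0,0,0],[0,0,0,0]]';python3 -m inch '[[0,0,0.001,0],[0,0,0.001,0],[0,0,0.001,0],[0,0,0,0]]'
```

```text
t: 8.2
eef_pos: [0.5202, -0.221, 0.1254]
tool_rot: [0.0, 0.707, 0.707, 0.0]
contact_force: [0.2, -0.5, -1.1]
gripper_width: 0.144
grasp_force: 68.4
t: 8.6
eef_pos: [0.5201, -0.221, 0.1222]
tool_rot: [0.0, 0.707, 0.707, -0.0]
contact_force: [0.7, -0.9, -2.3]
gripper_width: 0.145
grasp_force: 68.4
```

Tip is about 7 mm inside the bore with no contact force. Continuing gently.

```bash
python3 -m inch '[[0,0,0.001,0],[0,0,0.001,0],[0,0,0.001,0],[0,0,0.001,0],[0,0,0.001,0],[0,0,0,0]]';for i in 1; do python3 -m inch '[[0,0,0.001,0],[0,0,0.001,0],[0,0,0,0]]';done
```

```text
t: 9.2
eef_pos: [0.5201, -0.221, 0.1172]
tool_rot: [0.0, 0.707, 0.707, -0.0]
contact_force: [-0.1, -1.2, -2.3]
gripper_width: 0.144
grasp_force: 68.4
t: 9.5
eef_pos: [0.5201, -0.221, 0.1152]
tool_rot: [0.0, 0.707, 0.707, -0.0]
contact_force: [0.3, -0.6, -2.7]
gripper_width: 0.142
grasp_force: 68.4
```

```bash
python3 -m inch '[[0,0,0.001,0],[0,0,0.001,0],[0,0,0,0]]'
```

```text
t: 9.8
eef_pos: [0.5201, -0.221, 0.1132]
tool_rot: [0.0, 0.707, 0.707, -0.0]
contact_force: [0.5, -1.2, -2.1]
gripper_width: 0.145
grasp_force: 68.4
```

```bash
python3 -m inch '[[0,0,0.001,0],[0,0,0.001,0],[0,0,0,0]]'
```

```text
t: 10.1
eef_pos: [0.5201, -0.221, 0.1112]
tool_rot: [0.0, 0.707, 0.707, -0.0]
contact_force: [0.8, -0.8, -2.9]
gripper_width: 0.14
grasp_force: 68.4
```

```bash
python3 -m inch '[[0,0,0.001,0],[0,0,0.001,0],[0,0,0,0]]'
```

```text
t: 10.4
eef_pos: [0.5202, -0.2211, 0.1095]
tool_rot: [0.0, 0.707, 0.707, 0.0]
contact_force: [-0.3, -1.9, 2.6]
gripper_width: 0.143
grasp_force: 68.6
```

Contact on the blank at about 19 mm depth, so it isn't the rim. Pressing on.

```bash
python3 -m inch '[[0,0,0.001,0],[0,0,0.001,0],[0,0,0,0]]'
```

```text
t: 10.7
eef_pos: [0.5203, -0.2211, 0.1075]
tool_rot: [0.0, 0.707, 0.707, 0.0]
contact_force: [-0.9, -0.1, 4.5]
gripper_width: 0.145
grasp_force: 69.0
```

```bash
python3 -m inch '[[0,0,0.001,0],[0,0,0,0]]'
```

```text
t: 10.9
eef_pos: [0.5204, -0.2211, 0.1066]
tool_rot: [0.0, 0.707, 0.707, 0.0]
contact_force: [-0.1, -1.0, 5.7]
gripper_width: 0.141
grasp_force: 69.3
```

```bash
python3 -m inch '[[0,0,0.001,0],[0,0,0,0]]'
```

```text
t: 11.1
eef_pos: [0.5204, -0.2211, 0.1058]
tool_rot: [0.0, 0.707, 0.707, 0.0]
contact_force: [-1.3, -0.4, 7.0]
gripper_width: 0.145
grasp_force: 69.5
```

Push is about 9.5 N net, at roughly 4.2 mm of stroke. Now in half-millimetre steps.

```bash
python3 -m inch '[[0,0,0.0005,0],[0,0,0,0]]'
```

```text
t: 11.3
eef_pos: [0.5205, -0.2211, 0.1054]
tool_rot: [0.0, 0.707, 0.707, 0.0]
contact_force: [-1.4, 0.1, 7.8]
gripper_width: 0.145
grasp_force: 69.5
```

```bash
python3 -m inch '[[0,0,0.0005,0],[0,0,0,0]]'
```

```text
t: 11.5
eef_pos: [0.5204, -0.2212, 0.1049]
tool_rot: [0.0, 0.707, 0.707, 0.0]
contact_force: [-0.1, -1.6, 8.1]
gripper_width: 0.141
grasp_force: 69.6
```

```bash
python3 -m inch '[[0,0,0.0005,0],[0,0,0,0]]'
```

```text
t: 11.7
eef_pos: [0.5205, -0.2212, 0.1045]
tool_rot: [0.0, 0.707, 0.707, 0.0]
contact_force: [-1.3, -0.7, 7.5]
gripper_width: 0.143
grasp_force: 69.7
```

```bash
python3 -m inch '[[0,0,0.0005,0],[0,0,0,0]]'
```

```text
t: 11.9
eef_pos: [0.5205, -0.2212, 0.104]
tool_rot: [0.0, 0.707, 0.707, 0.0]
contact_force: [-1.5, -0.6, 9.0]
gripper_width: 0.146
grasp_force: 69.7
```

```bash
python3 -m inch '[[0,0,0.0005,0],[0,0,0,0]]'
```

```text
t: 12.1
eef_pos: [0.5205, -0.2211, 0.1034]
tool_rot: [0.0, 0.707, 0.707, 0.0]
contact_force: [-0.7, -0.6, 6.4]
gripper_width: 0.146
grasp_force: 69.7
```

The force is falling. One more small step to confirm, well short of the hard stop.

```bash
python3 -m inch '[[0,0,0.0005,0],[0,0,0,0]]'
```

```text
t: 12.3
eef_pos: [0.5204, -0.2211, 0.1028]
tool_rot: [0.0, 0.707, 0.707, 0.0]
contact_force: [-1.2, -0.8, 7.7]
gripper_width: 0.141
grasp_force: 69.7
```

```bash
for i in 1 2 3 4; do python3 -m inch '[[0,0,0,0]]' | grep -E 'cont|eef';done
```

```text
eef_pos: [0.5204, -0.2211, 0.1028]
contact_force: [-1.2, -0.8, 7.1]
eef_pos: [0.5204, -0.2211, 0.1028]
contact_force: [-1.1, -1.7, 7.1]
eef_pos: [0.5204, -0.2211, 0.1028]
contact_force: [-1.1, 0.7, 6.9]
eef_pos: [0.5205, -0.2211, 0.1028]
contact_force: [-1.0, -1.3, 6.5]
```

```bash
python3 -m inch '[[0,0,0.0004,0]]'; for i in 1 2 3; do python3 -m inch '[[0,0,0,0]]' | grep -E 'cont|eef';done
```

```text
t: 12.8
eef_pos: [0.5204, -0.2211, 0.1024]
tool_rot: [0.0, 0.707, 0.707, 0.0]
contact_force: [-0.9, -0.7, 6.8]
gripper_width: 0.144
grasp_force: 69.7
eef_pos: [0.5204, -0.2211, 0.1023]
contact_force: [-0.8, 0.3, 6.1]
eef_pos: [0.5204, -0.2211, 0.1023]
contact_force: [-1.4, -1.0, 5.5]
eef_pos: [0.5204, -0.2211, 0.1023]
contact_force: [-0.8, -1.0, 5.6]
```

The push has fallen by nearly 30 % (about 11.6 to about 8.2 N) while the nib kept going in, so the snap is confirmed. Easing off and lifting out.

```bash
python3 -m inch '[[0,0,-0.002,0],[0,0,-0.003,0],[0,0,-0.005,0],[0,0,-0.01,0],[0,0,-0.01,0],[0,0,-0.01,0],[0,0,-0.025,0],[0,0,-0.03,0],[0,0,-0.03,0],[0,0,-0.03,0],[0,0,-0.01,0],[0,0,0,0]]'; python3 -m inch '[[0.037,-0.0025,0,0],[0.037,-0.0025,0,0],[0.037,-0.0025,0,0],[0.037,-0.0025,0,0],[0.037,-0.0025,0,0],[0.037,-0.0025,0,0],[0.037,-0.0025,0,0],[0.037,-0.0025,0,0],[0.037,-0.0025,0,0],[0.037,-0.0025,0,0],[0.037,-0.0025,0,0],[0.037,-0.0025,0,0]]';python3 -m inch '[[0,0,0,0],[0,0,0,0],[0,0,0,0]]'
```

```text
t: 14.3
eef_pos: [0.5206, -0.2209, 0.2682]
tool_rot: [0.001, 0.707, 0.707, 0.001]
contact_force: [0.7, 0.8, -1.3]
gripper_width: 0.142
grasp_force: 68.6
t: 15.5
eef_pos: [0.4889, 0.2242, 0.2649]
tool_rot: [-0.0, 0.707, 0.707, -0.002]
contact_force: [0.7, -0.7, -1.3]
gripper_width: 0.145
grasp_force: 68.6
t: 15.8
eef_pos: [0.49, 0.2216, 0.2657]
tool_rot: [-0.0, 0.708, 0.706, -0.001]
contact_force: [-0.1, -0.2, -1.8]
gripper_width: 0.144
grasp_force: 68.6
```

```bash
python3 -m inch '[[0.002,0,0.01,0],[0,0,0.03,0],[0,0,0.03,0],[0,0,0.03,0],[0,0,0.01,0],[0,0,0,0],[0,0,0,0]]';python3 - <<'E'
from h import *
c,o=snap('wrist','wrist4');snap('side','side4');print(o['eef_pos'],o['contact_force'])
x,y,z=o['eef_pos'];w=cv2.imread('pics/wrist4.png');s=cv2.imread('pics/side4.png')
p=proj('side4',(x,y,.09)).astype(int);q=proj('wrist4',(x,y,.08)).astype(int)
f=lambda i,p:cv2.resize(i[p[1]-45:p[1]+45,p[0]-30:p[0]+30],(400,600),interpolation=cv2.INTER_CUBIC)
cv2.imwrite('pics/c4.png',np.hstack([f(s,p),f(w,q)]))
E
```

```text
t: 16.5
eef_pos: [0.4912, 0.2249, 0.1577]
tool_rot: [0.0, 0.708, 0.707, 0.001]
contact_force: [0.0, -0.4, -1.2]
gripper_width: 0.144
grasp_force: 68.6
[0.4912161  0.22492484 0.15771967] [ 0.02723556 -0.3829722  -1.22438293]
```

View pics/c4.png

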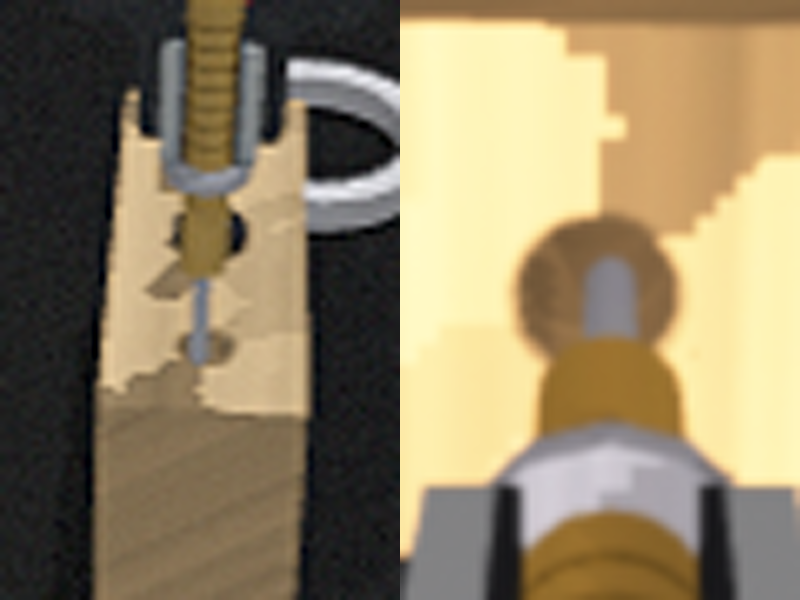

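The nib is in the hole but sits about 1.1 mm to +x of centre (nib col 610, hole col 599). Correct and lower.

```bash
python3 -m inch '[[-0.0009,-0.0011,0,0],[0,0,0,0],[0,0,0.01,0],[0,0,0.008,0],[0,0,0.005,0],[0,0,0.005,0],[0,0,0.005,0],[0,0,0,0]]'; python3 -m inch '[[0,0,0.005,0],[0,0,0.005,0],[0,0,0.004,0],[0,0,0.004,0],[0,0,0.002,0],[0,0,0,0]]'
```

```text
t: 17.4
eef_pos: [0.489, 0.224, 0.1231]
tool_rot: [-0.0, 0.707, 0.707, -0.001]
contact_force: [0.6, -0.1, -1.3]
gripper_width: 0.147
grasp_force: 68.6
t: 18.0
eef_pos: [0.4892, 0.2241, 0.1036]
tool_rot: [-0.0, 0.707, 0.707, -0.0]
contact_force: [0.1, 0.7, -2.8]
gripper_width: 0.149
grasp_force: 68.6
```

```bash
python3 -m inch '[[0,0.0007,0.001,0],[0,0,0.001,0],[0,0,0.001,0],[0,0,0,0]]'; python3 -m inch '[[0,0,0.0007,0],[0,0,0,0]]'
```

```text
t: 18.4
eef_pos: [0.49, 0.2242, 0.1008]
tool_rot: [-0.0, 0.707, 0.707, -0.0]
contact_force: [0.6, -0.3, -1.6]
gripper_width: 0.143
grasp_force: 68.6
t: 18.6
eef_pos: [0.49, 0.2242, 0.1001]
tool_rot: [-0.0, 0.707, 0.707, -0.0]
contact_force: [-0.1, -0.4, -1.0]
gripper_width: 0.146
grasp_force: 68.6
```

```bash
python3 -m inch '[[0,0,0.0006,0],[0,0,0,0]]'; python3 -m inch '[[0,0,0.0006,0],[0,0,0,0]]'
```

```text
t: 18.8
eef_pos: [0.49, 0.2242, 0.0996]
tool_rot: [-0.0, 0.707, 0.707, -0.0]
contact_force: [-0.1, 0.6, -2.2]
gripper_width: 0.142
grasp_force: 68.6
t: 19.0
eef_pos: [0.4901, 0.2242, 0.0993]
tool_rot: [-0.0, 0.707, 0.707, 0.0]
contact_force: [-2.0, -0.8, 3.2]
gripper_width: 0.148
grasp_force: 69.2
```

Seated at the original height. Release and withdraw straight up.

```bash
python3 -m inch '[[0,0,0,0],[0,0,0,0],[0,0,0,0],[0,0,0,0],[0,0,0,0],[0,0,0,0]]' 0.05; python3 -m inch '[[0,0,-0.005,0],[0,0,-0.01,0],[0,0,-0.03,0],[0,0,-0.03,0],[0,0,-0.04,0],[0,0,-0.04,0],[0,0,0,0],[0,0,0,0]]';python3 - <<'E'
from h import *
c,o=snap('wrist','wrist5');snap('side','side5');print(o['eef_pos'])
x,y,z=o['eef_pos'];w=cv2.imread('pics/wrist5.png');s=cv2.imread('pics/side5.png')
p=proj('side5',(.49,.22,.09)).astype(int)
a=cv2.resize(s[p[1]-75:p[1]+75,p[0]-50:p[0]+50],(400,600),interpolation=cv2.INTER_CUBIC)
b=cv2.resize(w[110:320,186:326],(400,600),interpolation=cv2.INTER_CUBIC)
cv2.imwrite('pics/c5.png',np.hstack([a,b]))
E
```

```text
t: 19.6
eef_pos: [0.4901, 0.2242, 0.099]
tool_rot: [-0.0, 0.707, 0.707, 0.0]
contact_force: [-0.5, -0.3, -0.3]
gripper_width: 0.582
grasp_force: 0.0
t: 20.4
eef_pos: [0.4905, 0.2245, 0.2555]
tool_rot: [-0.0, 0.707, 0.707, 0.002]
contact_force: [-0.2, -0.1, -0.6]
gripper_width: 0.588
grasp_force: 0.0
[0.49052285 0.22448785 0.2554999 ]
```

View pics/c5.png

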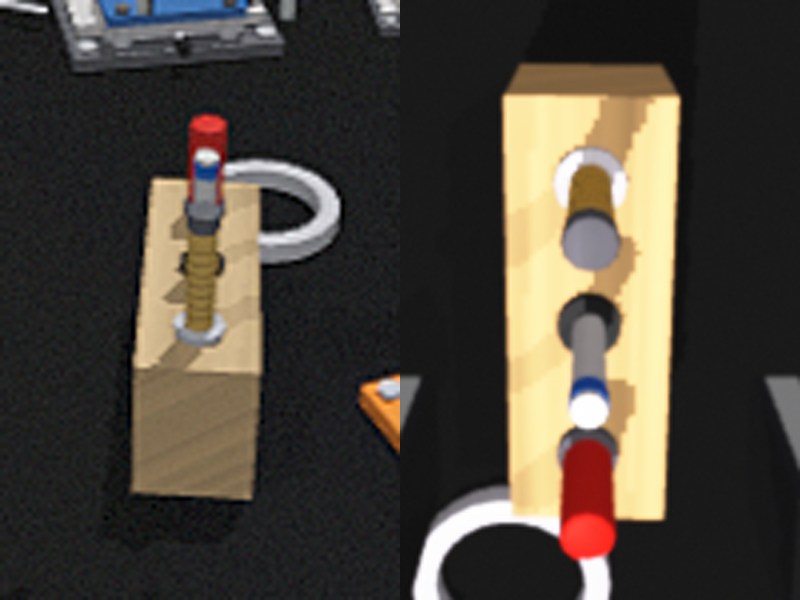

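The punch stands upright with its collar flat on the block (wrist crop (591,185)). The other tools are unmoved and the gripper is clear.

```bash
python3 -c "
from station import bot
print(bot.hand_in())"
```

```text
the job is handed in; nothing more can be done
None
```

The punch fired once, on the blank through the large blue jig's bush; I eased off within about a second of the snap (peak push about 12 N), stood it back fully home in its own hole and handed the job in after about 20 s, with nothing else touched.

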